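Clamp a row of wine corks with the ratchet clamp and hold it

TASK

Two corks already lie against the heel of the ratchet clamp for a cork trivet. Lay the two loose corks beside them on the clamp's board, all parallel, so that the four make one neat row, and let go of them; then pump the trigger against the fixed post until the sprung wooden pad meets the row and its springs are pushed in about half way, never anywhere near all the way. Finish still squeezing the trigger so, with the gripper on it, and leave the other things on the worktop where they are.

Things in the scene. Friction and masses are not known exactly. Their poses are not given: they have to be found in the camera images.
- clamp: ratchet bar clamp fixed on a board 370 x 90 x 12 mm (top z = 12). Origin on the worktop, +x the clamping direction, z up; board from x = -190 to +180 mm. Along +x: trigger, fixed post, jaw head with pad, corks, heel. Trigger and post: upright black bars 22 mm wide, z = 50 to 116 mm, on a housing 36 mm wide, up to z = 50. Jaw head and pad stay below z = 45 mm
- clamp_post (a point): centre of the top face of the fixed post, at clamp (-93, 0, 116) mm; the post is 18 mm thick in x, so its front face is 9 mm ahead of this point
- trigger_top (a point): centre of the trigger's top face, moves with it; the trigger is 14 mm thick in x and stands behind (-x of) the post. From the trigger's back to the post's front: 68 mm released, 50 mm fully squeezed. Squeeze both together between the fingers from above
- trigger (a joint): trigger travel towards the post, m: 0 released, 0.018 fully squeezed. A spring returns it (3 to 6 N). Squeezing takes the jaw along; the ratchet (4 mm teeth) keeps the jaw when the trigger goes back; up to 4 mm pass before a tooth is caught. A full stroke advances the free jaw 12 to 16 mm
- jaw (a joint): travel of the jaw head along clamp +x, m: 0 at the start, at most 0.075. With the pad pressed, it slips back up to 4 mm to the next tooth when the trigger is released
- pad (a joint): how far the sprung pad is pushed back towards the jaw head, m: 0 free, 0.016 all the way in; spring 600 N/m with 1.2 N at 0, so about 6 N at half way
- pad_face (a point): centre of the pad's front face, which presses on the corks; the pad is 80 mm wide (y) and 28 mm high; its joint is 'pad'
- heel_face (a point): point on the heel's pressing face, mid-width, 12.5 mm above the board (height of a lying cork's centre); axes as the clamp's. The row extends from here along -x, corks lying along y, centres 12.4, 37.2, 62.0 and 86.8 mm before the face when touching. Heel 80 mm wide, 34 mm high over the board, at a different place each time
- laid_1_mid (a point): cork already laid, next to the heel: centre of the cork; cork 24.8 mm diameter, 43 mm long, lying; this point's y axis is the cork's long axis, the cork may have rolled about it
- laid_2_mid (a point): cork already laid, second from the heel: centre of the cork; cork 24.8 mm diameter, 43 mm long, lying; this point's y axis is the cork's long axis, the cork may have rolled about it
- loose_1_mid (a point): loose cork on the worktop: centre of the cork; cork 24.8 mm diameter, 43 mm long, lying; this point's y axis is the cork's long axis, the cork may have rolled about it
- loose_2_mid (a point): other loose cork on the worktop: centre of the cork; cork 24.8 mm diameter, 43 mm long, lying; this point's y axis is the cork's long axis, the cork may have rolled about it
- loose_1: the first loose cork as a body (origin 12.4 mm off its axis)
- loose_2: the second loose cork as a body (origin 12.4 mm off its axis)
- corkscrew: folded waiter's corkscrew, 31 x 112 x 11 mm, bystander
- matchbox: matchbox 36 x 53 x 15 mm, bystander
- jigger: steel hourglass jigger, 42 mm wide, 80 mm high, bystander
- shot_a: shot glass 47 mm wide, 58 mm high, bystander
- tin: round food tin 75 mm wide, 58 mm high, bystander
Not all that is in view belongs to the job. What is shaped like the loose_2 but blue is not meant. Leave any yellow look-alike of the part that bears laid_1_mid alone.

How it is judged:
On the way, in this order (a step that is already met when the one before it is completed fails the run):
1. both loose corks lie on the board beside the laid ones, released, before the jaw is clamped up (x of loose_1_mid in the frame of heel_face between -0.15 and 0 m and y of loose_1_mid in the frame of heel_face between -0.012 and 0.012 m and z of loose_1_mid in the frame of heel_face between -0.006 and 0.006 m and angle between the y axis of each of loose_1_mid, loose_2_mid and the y axis of heel_face, either way round below 0.25 rad and x of loose_2_mid in the frame of heel_face between -0.15 and 0 m and y of loose_2_mid in the frame of heel_face between -0.012 and 0.012 m and z of loose_2_mid in the frame of heel_face between -0.006 and 0.006 m and contact force between the fingers and loose_1 below 0.2 N and contact force between the fingers and loose_2 below 0.2 N and value of joint pad below 0.002 m), for 0.2 s.
2. the jaw has been pumped up to the row and the pad begins to press (value of joint pad above 0.0025 m and value of joint jaw above 0.01 m), for 0.1 s.
At the end, for the whole second after the job is handed in: Four corks on the board in one row at the heel (centres within 95 mm of its face and 12 mm of its middle line, parallel within 0.25 rad, not lifted); pad pushed in 4 to 12.5 mm; the gripper still squeezes the trigger (over 2 N, travel over 1 mm) and touches no loose cork (x of laid_1_mid in the frame of heel_face between -0.095 and 0 m and y of laid_1_mid in the frame of heel_face between -0.012 and 0.012 m and z of laid_1_mid in the frame of heel_face between -0.006 and 0.006 m and angle between the y axis of each of laid_1_mid, laid_2_mid, loose_1_mid, loose_2_mid and the y axis of heel_face, either way round below 0.25 rad and x of laid_2_mid in the frame of heel_face between -0.095 and 0 m and y of laid_2_mid in the frame of heel_face between -0.012 and 0.012 m and z of laid_2_mid in the frame of heel_face between -0.006 and 0.006 m and x of loose_1_mid in the frame of heel_face between -0.095 and 0 m and y of loose_1_mid in the frame of heel_face between -0.012 and 0.012 m and z of loose_1_mid in the frame of heel_face between -0.006 and 0.006 m and x of loose_2_mid in the frame of heel_face between -0.095 and 0 m and y of loose_2_mid in the frame of heel_face between -0.012 and 0.012 m and z of loose_2_mid in the frame of heel_face between -0.006 and 0.006 m and contact force between the fingers and loose_1 below 0.2 N and contact force between the fingers and loose_2 below 0.2 N and value of joint pad between 0.004 and 0.0125 m and contact force between the fingers and clamp above 2 N and value of joint trigger above 0.001 m); the arm keeps its last pose, push and grip.
It fails at once if the corks are crushed: the pad is pushed in more than 14.5 mm of its 16 mm (value of joint pad above 0.0145 m).
It fails at once if a bystander (corkscrew, matchbox, jigger, shot glass, tin) is moved by more than 3 cm (distance of any of corkscrew, matchbox, jigger, shot_a, tin from where it was at the start of the episode above 0.03 m).
It also fails if it takes over 67 s, if anything falls off the work surface, if the arm or the gripper's body presses on something with over 40 N, if the wrist force passes 120 N, or if a joint passes its speed limit or range.

ROBOT

A 6-joint arm with a two-finger parallel gripper is mounted at the origin on a cart in front of the work surface, level with it; the furniture and walls round the work are solid. World frame = base frame: x ahead of the robot, y to its left, z up, the work surface at z = 0. Lengths are in m, angles in rad, forces in N, time in s.
With the tool pointing down it reaches from about 0.35 to 0.85 m from the base axis. Payload 8.1 kg.
Tool frame: the origin (TCP) lies at the centre of the arm's flange, where the gripper is bolted on; the fingertips stand 186 mm ahead of it and the grasp point (between the pads) lies 167 mm ahead of it; z points along the fingers, y is the line along which they close (so a half turn about z gives the same grasp; the last joint's range is limited). The gripper opens to 93 mm and grips with 3 to 60 N. Pads are 15 mm wide; open, the fingers measure 128 mm over their backs; the gripper's body (75 mm by 188 mm) begins 65 mm behind the grasp point.
Start: joints at [1.245, 0.13, 1.488, -0, 1.523, -0.085], TCP at [0.143, 0.583, 0.405] pointing down, gripper open.
Joint ranges: [-2.96, 2.96], [-0.89, 2.26], [0.02, 2.5], [-1.34, 4.48], [0, 2.73], [-2.66, 2.66]. Speed limits (rad/s): [2.39, 2.39, 2.79, 3.14, 3.14, 3.14].

INTERFACE

Orientations are given as a rotation vector (axis times angle).
In Python, from plant import read_state, read_camera, camera_params, robot gives the robot as it stands.
- The arm moves only by the tool carry_out, never from a script. Its argument "targets" is a list of rows, each an object of numbers: "hand": the opening in per cent of the stroke, from 0 (shut) to 100 (fully open); "x", "y", "z": the shift along the tool's x, y, z in m; "ax", "ay", "az": the turn, a rotation vector about the tool's x, y, z in rad. In form: [{"hand": .., "x": .., "y": .., "z": .., "ax": .., "ay": .., "az": ..}, ...]. A call has 1 to 8 rows; each row is the pose to reach, as a shift and turn from the pose commanded when the call began, along the tool's axes at that moment; what a row does not reach only later rows make up. A row lasts 1/8 s, in which the tool goes at most 62.5 mm and 10.7 degrees, less where a joint would pass 70% of its speed; a pose out of reach is approached as far as the arm can. A call with a gripper value outside its range is refused whole. The fingers move at their own pace and stop on an object; "newtons" is the grip in N (left out, the last holds). Time passes only in rows, so rows that repeat a pose let the fingers close. It gives the time, the measured TCP pose, the force, the opening and the grip force at its end, in the units of the state.
- read_state(): the state, without advancing time (a new reading comes with each control period).
- read_camera(name): name is "side" or "top"; returns (picture, depth): 400x640x3 uint8, blue, green, red; 400x640 float32, m along the optical axis (not along the pixel's ray), 0 where there is no reading.
- camera_params(name): a dict with "fx", "fy", "cx", "cy" (pixels), "k1" (the pictures are not rectified: a ray, as slopes to the right and down, at radius r is drawn at 1 + k1 r^2 times it, then the intrinsics apply), "position" and "rotation" of the camera in the world. Camera axes: x right, y up, looking along -z (the intrinsics and any distortion apply to the point x, -y, -z); pixel columns grow to the right and rows downward; lengths in m; the calibration is good to about 2 mm. A picture is of the moment at which its call begins. camera_params takes no time and is no camera call.
- robot.close_job(): hands the job in; it is judged then, once.
The state is a dict: "t": time; "q": joint angles; "dq": joint speeds; "joint_torque": joint torques, N m; "tool_pos": TCP position; "orientation": TCP orientation; "force": force on the tool from outside, world axes, zero at the start; "wrist_torque": the same for the moment, N m; "opening": finger opening in m; "gripper_force": force on a finger pad.
Only numpy, scipy, OpenCV 4.12 (cv2) and the standard library are available. Lean on these libraries where they do the work, as an engineer would, in place of code of your own. Each camera call takes 0.05 s, during which the arm holds its last target. There are 200 camera calls.

## Working session

There is one attempt and no reset: what is moved stays moved. The work goes in short steps, Python scripts to look and compute and a tool call to move; the robot and the scene stay as the last step left them, time stands still between calls to the robot, and variables do not carry over. Pictures are saved under pics/ and viewed, at most 10 in all, crops included, and the job is handed in when it is done.

Besides the shell and the picture viewer there is one more tool, called after "Call:" by a JSON object that holds its "name" and its "arguments". carry_out: Moves the arm, as the interface text tells. Its arguments: {"type":"object","properties":{"targets":{"type":"array","items":{"type":"object","properties":{"hand":{"type":"number"},"x":{"type":"number"},"y":{"type":"number"},"z":{"type":"number"},"ax":{"type":"number"},"ay":{"type":"number"},"az":{"type":"number"}}}},"newtons":{"type":"number"}},"required":["targets"]}

```bash
mkdir -p pics
cat > h.py <<'E'
import numpy as np, cv2, json
from plant import read_state, read_camera, camera_params, robot
from scipy.spatial.transform import Rotation as R
def rot(p):
    r=np.array(p["rotation"],float)
    if r.shape==(3,3): return r
    return R.from_rotvec(r).as_matrix() if r.size==3 else R.from_quat(r).as_matrix()
def world(name,depth):
    """HxWx3 world points from the depth picture"""
    p=camera_params(name); K=np.array([[p["fx"],0,p["cx"]],[0,p["fy"],p["cy"]],[0,0,1.]])
    h,w=depth.shape; u,v=np.meshgrid(np.arange(w),np.arange(h))
    n=cv2.undistortPoints(np.stack([u,v],-1).reshape(-1,1,2).astype(float),K,np.array([p["k1"],0,0,0.])).reshape(h,w,2)
    P=np.stack([n[...,0],-n[...,1],-np.ones((h,w))],-1)*depth[...,None]
    return P@rot(p).T+np.array(p["position"])
def grab(name,fn=None):
    im,d=read_camera(name)
    if fn: cv2.imwrite(fn,im)
    return im,d,world(name,d)
E
python3 - <<'E'
from h import *
for n in("top","side"):
    print(camera_params(n)); im,d,P=grab(n,f"pics/{n}0.png"); np.savez(f"{n}0.npz",im=im,P=P)
print(read_state())
E
```

```text
{'fx': 490.0398694745969, 'fy': 490.0398694745969, 'cx': 319.94718197770965, 'cy': 200.31943948990536, 'k1': 0.013781818496417955, 'position': array([0.43249365, 0.17037194, 1.19635848]), 'rotation': array([ 0.06304456, -0.06135997, -1.56367133])}
{'fx': 423.8535169676079, 'fy': 423.8535169676079, 'cx': 321.15214290481396, 'cy': 189.01116674955216, 'k1': 0.008297013391491234, 'position': array([ 0.4990139 , -0.77065492,  0.62442953]), 'rotation': array([ 1.06459609,  0.00528729, -0.00693388])}
{'t': 0.1, 'q': array([ 1.24463202e+00,  1.31108197e-01,  1.48913020e+00, -2.03404261e-05,
        1.52301009e+00, -8.54285891e-02]), 'dq': array([-0.00151507, -0.00202664, -0.00387318,  0.00165844, -0.00054029,
        0.00031508]), 'joint_torque': array([ 8.47837036e-04, -5.61342323e+01, -4.93097448e+01,  7.70001649e-02,
        2.91107706e-02, -5.29694705e-05]), 'tool_pos': array([0.14298633, 0.58251253, 0.40380069]), 'orientation': array([-3.77194414e-01, -3.11854474e+00,  2.55235651e-03]), 'force': array([ 0.10651596, -0.08367451,  0.87544154]), 'wrist_torque': array([ 0.01097492, -0.02229   ,  0.03506762]), 'gripper_force': 0.0, 'opening': 0.09299403927659146}
```

View pics/top0.png

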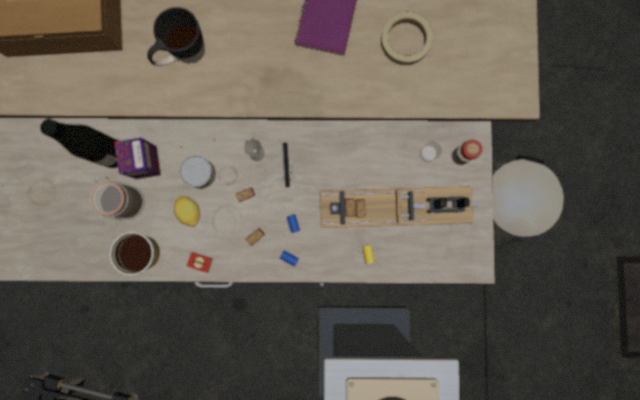

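View pics/side0.png

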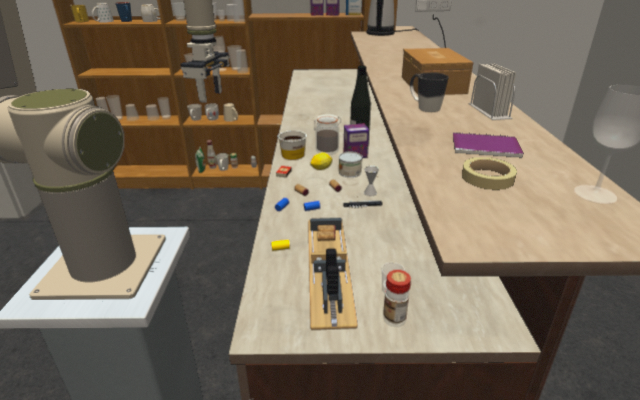

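The top view shows the clamp along world +y: heel about (340,208), laid corks (350–361,208), jaw (405,206), housing (450,205). The loose corks are at (245,194) and (255,236). The blue ones at (293,223) and (289,257) and the yellow one at (369,254) are decoys. The side view agrees with this.

Run:
```python
from h import *
D=np.load("top0.npz"); im,P=D["im"],D["P"]
cv2.imwrite("pics/crop1.png",cv2.resize(im[175:240,305:485],None,fx=4.4,fy=4.4,interpolation=cv2.INTER_CUBIC))
# cork brown mask
hsv=cv2.cvtColor(im,cv2.COLOR_BGR2HSV)
print(hsv[194,245],hsv[236,255],hsv[208,361],hsv[180,270],hsv[208,385])
for c in((245,194),(255,236)):
    w=np.zeros(hsv.shape[:2],np.uint8); w[c[1]-14:c[1]+14,c[0]-14:c[0]+14]=1
    m=((hsv[...,1]>110)&(w>0)).astype(np.uint8)
    ct=max(cv2.findContours(m,0,2)[0],key=cv2.contourArea)
    q=np.zeros_like(m); cv2.drawContours(q,[ct],-1,1,-1)
    pts=P[q>0]; pts=pts[pts[:,2]>.008]
    r=cv2.minAreaRect((pts[:,:2]*1000).astype(np.float32)); print(c,len(pts),r,pts.mean(0),pts[:,2].max())
# clamp: height profile
w=P[185:230,315:478].reshape(-1,3); 
b=w[(abs(w[:,2]-.012)<.006)]
print("board",cv2.minAreaRect((w[w[:,2]>.007][:,:2]*1000).astype(np.float32)), np.median(b[:,2]))
t=w[w[:,2]>.095]; print("tops",len(t)); print(np.round(t[np.argsort(t[:,1])]*1000).astype(int).tolist())
print("surface",np.median(P[255:275,380:460,2]))
r=np.round(P[208,322:475]*1000).astype(int); print(r[:,1:].tolist())
print("front counter", P[60,250:260:5].tolist())
```

```text
[ 16  95 139] [ 16 104 128] [ 17 102 135] [ 18  24 158] [ 18  87 146]
(245, 194) 23 ((536.9028930664062, 350.3360595703125), (8.770355224609375, 32.49261474609375), 20.046131134033203) [0.53431707 0.35142545 0.02115308] 0.028571206665019444
(255, 236) 19 ((428.5453796386719, 329.1729736328125), (4.797970771789551, 18.754236221313477), 43.239830017089844) [0.42910968 0.32889244 0.02136301] 0.026839242738359692
board ((504.818603515625, -14.432342529296875), (116.86178588867188, 379.31170654296875), 4.249889373779297) 0.011928315974842785
tops 203
[[508, -159, 109], [515, -158, 114], [510, -158, 114], [523, -158, 115], [521, -157, 116], [512, -157, 116], [519, -157, 117], [525, -157, 118], [508, -157, 110], [512, -156, 113], [510, -156, 113], [521, -156, 114], [523, -155, 115], [517, -155, 116], [514, -155, 116], [519, -155, 117], [528, -155, 111], [525, -154, 119], [508, -154, 111], [515, -154, 113], [519, -153, 114], [512, -153, 114], [526, -153, 115], [521, -153, 116], [510, -153, 117], [506, -153, 101], [523, -152, 118], [507, -152, 96], [516, -152, 119], [528, -152, 114], [521, -1
[... 4176 characters left out ...]
4], [-88, 7], [-89, 15], [-91, 15], [-86, 51], [-87, 54], [-92, 45], [-92, 52], [-96, 49], [-94, 66], [-95, 69], [-96, 74], [-98, 79], [-98, 87], [-100, 88], [-103, 83], [-106, 84], [-126, 10], [-128, 11], [-131, 11], [-132, 15], [-135, 13], [-137, 14], [-141, 10], [-142, 14], [-146, 8], [-147, 13], [-151, 8], [-152, 13], [-155, 10], [-158, 10], [-159, 15], [-163, 10], [-151, 59], [-152, 63], [-155, 63], [-162, 47], [-164, 48], [-167, 46], [-179, 13], [-182, 10], [-184, 11], [-187, 10], [-188, 12], [-192, 9], [-194, 10], [-197, 9], [-201, 2], [-204, 1]]
front counter [[0.7975710684903043, 0.3166940464998742, 0.21756707485616678], [0.7966810424872262, 0.3061017209087696, 0.22014659396538894]]
```

View pics/crop1.png

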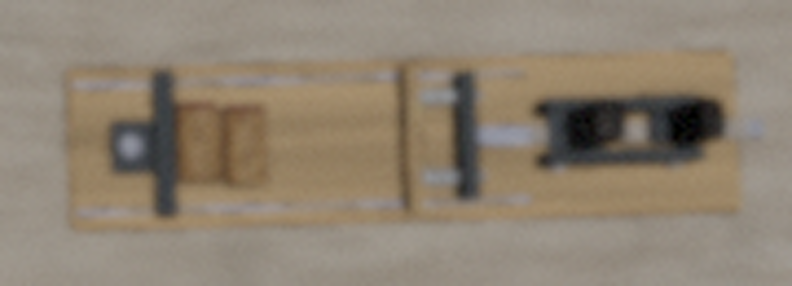

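The enlarged crop shows the heel at crop x≈163, the laid corks at 200 and 245, the jaw and pad at 408–470, the post at 590 and the trigger at 695. Next I'll refine the cork axes and the clamp angle, and add a helper that converts a goal pose into tool-frame shifts.

```bash
cat >> h.py <<'E'
def rect(P,lo,hi,x,y,r):
    m=(P[...,2]>lo)&(P[...,2]<hi)&(np.hypot(P[...,0]-x,P[...,1]-y)<r); q=P[m]
    c,s,v=cv2.PCACompute2(q[:,:2].astype(np.float32),mean=None)
    (cx,cy),sz,a=cv2.minAreaRect((q[:,:2]*1000).astype(np.float32))
    return len(q),q.mean(0).round(4),np.rad2deg(np.arctan2(s[0,1],s[0,0])).round(1),(round(cx),round(cy)),np.round(sz),np.round(np.percentile(q[:,2],95),4)
def go(x,y,z,yaw):
    """shift and turn (tool axes) to tool down at x,y,z, closing line (tool y) at world angle yaw deg (mod 180)"""
    s=read_state(); R0=R.from_rotvec(s["orientation"]); d=R0.inv().apply(np.array([x,y,z])-s["tool_pos"])
    best=None
    for k in(0,180):
        a=np.deg2rad(yaw+k); Y=np.array([np.cos(a),np.sin(a),0]); Z=np.array([0,0,-1.]); G=R.from_matrix(np.stack([np.cross(Y,Z),Y,Z],1))
        t=(R0.inv()*G).as_rotvec()
        if best is None or np.linalg.norm(t)<np.linalg.norm(best): best=t
    print("shift",d.round(4),"turn",best.round(3),"other az",round(best[2]-np.sign(best[2])*np.pi,3),"q6",s["q"][5].round(2),"t",s["t"],"pos",s["tool_pos"].round(4))
E
python3 - <<'E'
from h import *
P=np.load("top0.npz")["P"]
print("loose A",rect(P,.008,.035,.535,.351,.035)); print("loose B",rect(P,.008,.035,.429,.329,.035))
# board centreline
W=P[180:235,312:480]; m=(W[...,2]>.0065)&(W[...,2]<.07); c=[]
for j in range(6,162):
    q=W[:,j][m[:,j]]
    if 25<len(q)<50: c.append((q[:,1].mean(),(q[:,0].max()+q[:,0].min())/2,np.ptp(q[:,0])))
c=np.array(c); f=np.polyfit(c[:,0],c[:,1],1); print("board x=",f,"deg",np.rad2deg(np.arctan(f[0])),np.median(c[:,2]))
x0=f[1]+f[0]*.08
m=(P[...,2]>.022)&(P[...,2]<.045)&(abs(P[...,0]-x0)<.018)&(P[...,1]<.115)&(P[...,1]>.05); print("laid",P[m].mean(0))
m=(P[...,2]>.038)&(P[...,2]<.06)&(abs(P[...,0]-x0)<.06)&(P[...,1]<.14)&(P[...,1]>.09); q=P[m];print("heel",np.percentile(q,[2,50,98],axis=0).round(4).tolist(),np.polyfit(q[:,0],q[:,1],1))
m=(P[...,2]>.036)&(P[...,2]<.06)&(abs(P[...,0]-x0)<.06)&(P[...,1]<.02)&(P[...,1]>-.03); q=P[m];print("pad",np.percentile(q,[2,50,98],axis=0).round(4).tolist())
go(.535,.351,.30,0)
E
```

```text
loose A (180, array([0.5391, 0.3536, 0.0213]), np.float32(114.9), (540, 354), array([24., 43.]), np.float64(0.0272))
loose B (182, array([0.4382, 0.3284, 0.0216]), np.float32(129.6), (438, 329), array([24., 43.]), np.float64(0.0269))
board x= [-0.03501644  0.51202183] deg -2.0054746491225837 0.08742009429262848
laid [0.50934793 0.09000056 0.03384402]
heel [[0.4708, 0.1007, 0.0386], [0.5109, 0.12, 0.0451], [0.5462, 0.127, 0.0497]] [0.02989391 0.10433389]
pad [[0.4742, -0.0205, 0.0374], [0.5141, -0.0121, 0.0419], [0.5499, -0.0078, 0.0473]]
shift [-0.4359 -0.1312  0.104 ] turn [-1.00e-03  1.00e-03  1.33e+00] other az -1.812 q6 -0.09 t 0.1 pos [0.143  0.5825 0.4038]
```

Run:
```python
from h import *
go(.539,.3535,.24,115)
```

```text
shift [-0.4392 -0.1277  0.164 ] turn [-0.002 -0.001 -0.677] other az 2.465 q6 -0.09 t 0.1 pos [0.143  0.5825 0.4038]
```

Call:
{"name": "carry_out", "arguments": {"targets": [{"hand": 70,"x": -0.055,"y": -0.016,"z": 0,"az": -0.1},{"hand": 70,"x": -0.11,"y": -0.032,"z": 0,"az": -0.2},{"hand": 70,"x": -0.165,"y": -0.048,"z": 0,"az": -0.3},{"hand": 70,"x": -0.22,"y": -0.064,"z": 0,"az": -0.4},{"hand": 70,"x": -0.275,"y": -0.08,"z": 0,"az": -0.5},{"hand": 70,"x": -0.33,"y": -0.096,"z": 0.02,"az": -0.6},{"hand": 70,"x": -0.385,"y": -0.112,"z": 0.06,"az": -0.677},{"hand": 70,"x": -0.439,"y": -0.1277,"z": 0.1,"az": -0.677}], "newtons": 12}}

```text
schema error: expected keys hand, x, y, z, ax, ay, az
```

Call:
{"name": "carry_out", "arguments": {"targets": [{"hand": 70,"x": 0,"y": 0,"z": 0.03},{"hand": 70,"x": 0,"y": 0,"z": 0.04}]}}

```text
schema error: expected keys hand, x, y, z, ax, ay, az
```

Run:
```python
from h import *
go(.539,.3535,.189,115)
s=read_state(); print(s["dq"].round(3),s["opening"])
im,d,P=grab("side"); cv2.imwrite("pics/s1.png",cv2.resize(im[130:230,250:410],None,fx=4,fy=4,interpolation=2))
```

```text
shift [-0.4392 -0.1276  0.215 ] turn [-0.002 -0.001 -0.677] other az 2.465 q6 -0.09 t 0.1 pos [0.143  0.5825 0.4038]
[-0.002 -0.002 -0.004  0.002 -0.001  0.   ] 0.09299403927659146
```

View pics/s1.png

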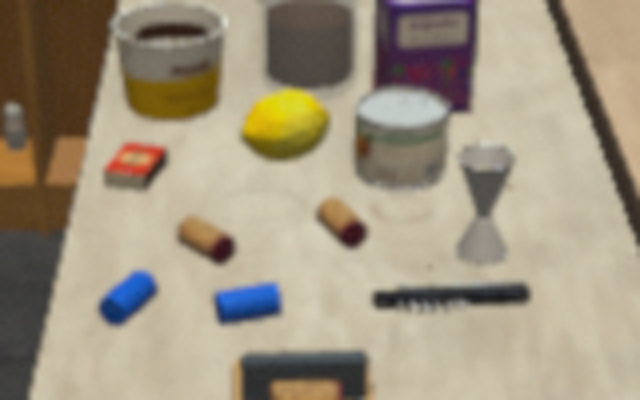

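The move was refused because every row needs all seven keys. The crop shows the corks at (207,240) and (342,222) with nothing moved. There are faint rings near (400,210) that could be glass, so I'll check their depth.

Run:
```python
from h import *
P=np.load("top0.npz")["P"]
for n,(u,v) in dict(ringS=(230,174),ringL=(222,220),white=(430,152),jig=(254,150),tin=(197,171)).items():
    w=P[v-16:v+17,u-16:u+17].reshape(-1,3); w=w[w[:,2]<1]; print(n,w.mean(0).round(3),np.percentile(w[:,2],[5,50,90,99]).round(3))
```

```text
ringS [ 0.591  0.393 -0.   ] [-0.004 -0.     0.003  0.015]
ringL [ 0.478  0.411 -0.001] [-0.005 -0.001  0.002  0.005]
white [ 0.647 -0.096  0.01 ] [-0.004  0.001  0.042  0.059]
jig [0.648 0.333 0.015] [-0.004  0.001  0.068  0.08 ]
tin [0.592 0.464 0.043] [-0.002  0.054  0.057  0.06 ]
```

Call:
{"name": "carry_out", "arguments": {"targets": [{"hand": 70,"x": -0.055,"y": -0.016,"z": 0,"ax": 0,"ay": 0,"az": -0.1},{"hand": 70,"x": -0.11,"y": -0.032,"z": 0,"ax": 0,"ay": 0,"az": -0.2},{"hand": 70,"x": -0.165,"y": -0.048,"z": 0,"ax": 0,"ay": 0,"az": -0.3},{"hand": 70,"x": -0.22,"y": -0.064,"z": 0,"ax": 0,"ay": 0,"az": -0.4},{"hand": 70,"x": -0.275,"y": -0.08,"z": 0,"ax": 0,"ay": 0,"az": -0.5},{"hand": 70,"x": -0.33,"y": -0.096,"z": 0.02,"ax": 0,"ay": 0,"az": -0.6},{"hand": 70,"x": -0.385,"y": -0.112,"z": 0.06,"ax": 0,"ay": 0,"az": -0.677},{"hand": 70,"x": -0.439,"y": -0.1277,"z": 0.1,"ax": 0,"ay": 0,"az": -0.677}], "newtons": 12}}

```text
t: 1.15
tool_pos: [0.5306, 0.3585, 0.3119]
orientation: [-0.681, 3.066, 0.0]
force: [-0.3, 1.0, 0.8]
opening: 0.065
gripper_force: 0.0
```

Call:
{"name": "carry_out", "arguments": {"targets": [{"hand": 70,"x": 0,"y": 0,"z": 0.02,"ax": 0,"ay": 0,"az": 0},{"hand": 70,"x": 0,"y": 0,"z": 0.05,"ax": 0,"ay": 0,"az": 0},{"hand": 70,"x": 0,"y": 0,"z": 0.05,"ax": 0,"ay": 0,"az": 0}]}}

```text
t: 1.52
tool_pos: [0.5274, 0.3594, 0.2595]
orientation: [0.679, -3.061, 0.002]
force: [-0.3, 0.6, -1.0]
opening: 0.0653
gripper_force: 0.0
```

```bash
python3 -c "
from h import *
go(.5395,.3535,.189,115)"
```

```text
shift [-0.0089 -0.0104  0.0705] turn [-0.    -0.006  0.   ] other az -3.141 q6 -1.49 t 1.525 pos [0.5274 0.3594 0.2595]
```

Call:
{"name": "carry_out", "arguments": {"targets": [{"hand": 70,"x": -0.009,"y": -0.0104,"z": 0.03,"ax": 0,"ay": 0,"az": 0},{"hand": 70,"x": -0.009,"y": -0.0104,"z": 0.06,"ax": 0,"ay": 0,"az": 0},{"hand": 70,"x": -0.009,"y": -0.0104,"z": 0.0705,"ax": 0,"ay": 0,"az": 0},{"hand": 70,"x": -0.009,"y": -0.0104,"z": 0.0705,"ax": 0,"ay": 0,"az": 0},{"hand": 30,"x": -0.009,"y": -0.0104,"z": 0.0705,"ax": 0,"ay": 0,"az": 0},{"hand": 30,"x": -0.009,"y": -0.0104,"z": 0.0705,"ax": 0,"ay": 0,"az": 0},{"hand": 30,"x": -0.009,"y": -0.0104,"z": 0.0705,"ax": 0,"ay": 0,"az": 0},{"hand": 30,"x": -0.009,"y": -0.0104,"z": 0.0705,"ax": 0,"ay": 0,"az": 0}], "newtons": 12}}

```text
t: 2.52
tool_pos: [0.5421, 0.3543, 0.1934]
orientation: [-0.679, 3.066, 0.001]
force: [-0.8, 0.0, 6.4]
opening: 0.0433
gripper_force: 12.0
```

```bash
python3 -c "
from h import *
go(.5395,.3535,.189,115); go(.5103,.0505,.201,2)"
```

```text
shift [0.0027 0.0004 0.0044] turn [ 0.     0.002 -0.   ] other az 3.141 q6 -1.51 t 2.525 pos [0.5421 0.3543 0.1934]
shift [ 0.1572 -0.2619 -0.0079] turn [-1.00e-03  2.00e-03 -1.17e+00] other az 1.972 q6 -1.51 t 2.525 pos [0.5421 0.3543 0.1934]
```

Call:
{"name": "carry_out", "arguments": {"targets": [{"hand": 30,"x": 0,"y": 0,"z": -0.04,"ax": 0,"ay": 0,"az": 0},{"hand": 30,"x": 0.01,"y": -0.02,"z": -0.09,"ax": 0,"ay": 0,"az": 0.18},{"hand": 30,"x": 0.035,"y": -0.06,"z": -0.1,"ax": 0,"ay": 0,"az": 0.36},{"hand": 30,"x": 0.06,"y": -0.1,"z": -0.1,"ax": 0,"ay": 0,"az": 0.54},{"hand": 30,"x": 0.085,"y": -0.14,"z": -0.1,"ax": 0,"ay": 0,"az": 0.72},{"hand": 30,"x": 0.11,"y": -0.18,"z": -0.1,"ax": 0,"ay": 0,"az": 0.9},{"hand": 30,"x": 0.135,"y": -0.225,"z": -0.1,"ax": 0,"ay": 0,"az": 1.08},{"hand": 30,"x": 0.157,"y": -0.262,"z": -0.1,"ax": 0,"ay": 0,"az": 1.26}]}}

```text
t: 3.52
tool_pos: [0.5096, 0.0485, 0.2922]
orientation: [1.267, 2.875, -0.0]
force: [0.9, 0.0, -0.4]
opening: 0.0432
gripper_force: 11.9
```

Call:
{"name": "carry_out", "arguments": {"targets": [{"hand": 30,"x": 0,"y": 0,"z": 0,"ax": 0,"ay": 0,"az": 0.18},{"hand": 30,"x": 0,"y": 0,"z": 0,"ax": 0,"ay": 0,"az": 0.36},{"hand": 30,"x": 0,"y": 0,"z": 0,"ax": 0,"ay": 0,"az": 0.54},{"hand": 30,"x": 0,"y": 0,"z": 0,"ax": 0,"ay": 0,"az": 0.712},{"hand": 30,"x": 0,"y": 0,"z": 0,"ax": 0,"ay": 0,"az": 0.712}]}}

```text
t: 4.15
tool_pos: [0.51, 0.0502, 0.2922]
orientation: [-2.181, -2.261, 0.0]
force: [0.1, 0.2, -0.3]
opening: 0.0431
gripper_force: 12.0
```

Run:
```python
from h import *
go(.5103,.0505,.2055,2); print(read_state()["force"])
im,d,P=grab("side"); cv2.imwrite("pics/s2.png",cv2.resize(im[130:330,230:430],None,fx=3,fy=3,interpolation=2))
```

```text
shift [0.0003 0.0004 0.0867] turn [-0.     0.     0.001] other az -3.141 q6 -0.04 t 4.15 pos [0.51   0.0502 0.2922]
[ 0.13532267  0.22044037 -0.31184132]
```

View pics/s2.png

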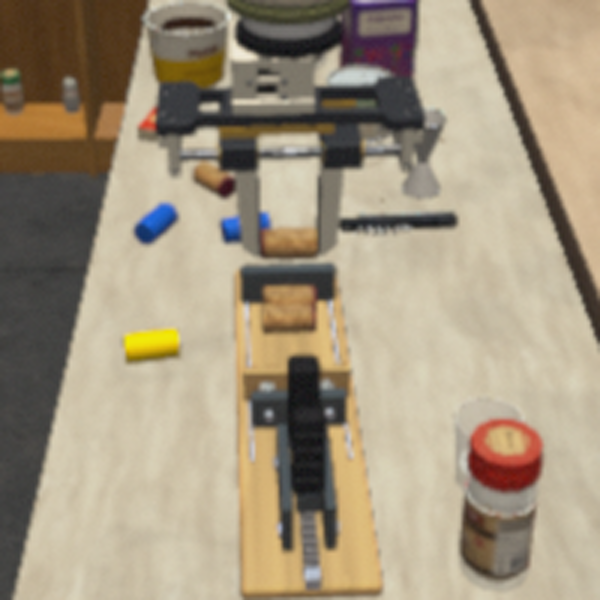

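The cork is held squarely at (290,240) in the crop, parallel to the laid ones. I'll lower it beside them.

Call:
{"name": "carry_out", "arguments": {"targets": [{"hand": 30,"x": 0,"y": 0,"z": 0.04,"ax": 0,"ay": 0,"az": 0},{"hand": 30,"x": 0,"y": 0,"z": 0.07,"ax": 0,"ay": 0,"az": 0},{"hand": 30,"x": 0,"y": 0,"z": 0.08,"ax": 0,"ay": 0,"az": 0},{"hand": 30,"x": 0,"y": 0,"z": 0.084,"ax": 0,"ay": 0,"az": 0},{"hand": 30,"x": 0,"y": 0,"z": 0.086,"ax": 0,"ay": 0,"az": 0},{"hand": 30,"x": 0,"y": 0,"z": 0.086,"ax": 0,"ay": 0,"az": 0}]}}

```text
t: 4.95
tool_pos: [0.5106, 0.0502, 0.2073]
orientation: [2.181, 2.26, 0.002]
force: [0.4, 0.4, -0.7]
opening: 0.0431
gripper_force: 12.0
```

Call:
{"name": "carry_out", "arguments": {"targets": [{"hand": 30,"x": 0,"y": 0,"z": 0.002,"ax": 0,"ay": 0,"az": 0},{"hand": 30,"x": 0,"y": 0,"z": 0.002,"ax": 0,"ay": 0,"az": 0}]}}

```text
t: 5.2
tool_pos: [0.5107, 0.0502, 0.2053]
orientation: [2.181, 2.259, 0.002]
force: [-1.1, -0.4, 4.3]
opening: 0.0428
gripper_force: 12.0
```

Contact with the board; release and rise.

Call:
{"name": "carry_out", "arguments": {"targets": [{"hand": 50,"x": 0,"y": 0,"z": -0.0005,"ax": 0,"ay": 0,"az": 0},{"hand": 60,"x": 0,"y": 0,"z": -0.0005,"ax": 0,"ay": 0,"az": 0},{"hand": 60,"x": 0,"y": 0,"z": -0.0005,"ax": 0,"ay": 0,"az": 0},{"hand": 65,"x": 0,"y": 0,"z": -0.03,"ax": 0,"ay": 0,"az": 0},{"hand": 70,"x": 0,"y": 0,"z": -0.09,"ax": 0,"ay": 0,"az": 0},{"hand": 70,"x": 0,"y": 0,"z": -0.09,"ax": 0,"ay": 0,"az": 0}]}}

```text
t: 5.95
tool_pos: [0.5123, 0.0502, 0.2998]
orientation: [2.177, 2.255, 0.011]
force: [-0.5, 0.4, -0.3]
opening: 0.0646
gripper_force: 0.0
```

Run:
```python
from h import *
go(.438,.3285,.26,129.6)
```

```text
shift [ 0.2807 -0.0649  0.0391] turn [ 0.009 -0.004  0.915] other az -2.227 q6 -0.04 t 5.95 pos [0.5123 0.0502 0.2998]
```

Call:
{"name": "carry_out", "arguments": {"targets": [{"hand": 70,"x": 0.05,"y": -0.011,"z": 0,"ax": 0,"ay": 0,"az": 0.15},{"hand": 70,"x": 0.1,"y": -0.023,"z": 0,"ax": 0,"ay": 0,"az": 0.3},{"hand": 70,"x": 0.15,"y": -0.035,"z": 0,"ax": 0,"ay": 0,"az": 0.45},{"hand": 70,"x": 0.2,"y": -0.046,"z": 0,"ax": 0,"ay": 0,"az": 0.6},{"hand": 70,"x": 0.25,"y": -0.058,"z": 0.02,"ax": 0,"ay": 0,"az": 0.75},{"hand": 70,"x": 0.281,"y": -0.065,"z": 0.039,"ax": 0,"ay": 0,"az": 0.915},{"hand": 70,"x": 0.281,"y": -0.065,"z": 0.039,"ax": 0,"ay": 0,"az": 0.915},{"hand": 70,"x": 0.281,"y": -0.065,"z": 0.039,"ax": 0,"ay": 0,"az": 0.915}]}}

```text
t: 6.95
tool_pos: [0.4353, 0.3283, 0.2549]
orientation: [2.954, 1.068, -0.001]
force: [1.6, 0.6, -0.3]
opening: 0.0651
gripper_force: 0.0
```

Run:
```python
from h import *
go(.438,.3285,.1925,129.6)
im,d,P=grab("top")
m=(P[...,2]>.022)&(P[...,2]<.045)&(abs(P[...,0]-.51)<.03)&(P[...,1]<.113)&(P[...,1]>.01); q=P[m]
h,e=np.histogram(q[:,1],np.arange(.01,.116,.004)); print(h)
a=q[q[:,1]<.066]
if len(a): print(a.mean(0),a[:,:2].min(0),a[:,:2].max(0))
```

```text
shift [0.0023 0.0016 0.0624] turn [0.    0.001 0.003] other az -3.139 q6 1.43 t 6.95 pos [0.4353 0.3283 0.2549]
[ 0  0  0  0  0  0  0 12 32 22 36 33 30 20 35 19 35 36 29 25 28 23 33 38
 36 19]
[0.50852411 0.05275644 0.03342586] [0.48808946 0.03994675] [0.52921798 0.06422245]
```

Call:
{"name": "carry_out", "arguments": {"targets": [{"hand": 70,"x": 0.002,"y": 0.0016,"z": 0.04,"ax": 0,"ay": 0,"az": 0},{"hand": 70,"x": 0.002,"y": 0.0016,"z": 0.0615,"ax": 0,"ay": 0,"az": 0},{"hand": 70,"x": 0.002,"y": 0.0016,"z": 0.0615,"ax": 0,"ay": 0,"az": 0},{"hand": 30,"x": 0.002,"y": 0.0016,"z": 0.0615,"ax": 0,"ay": 0,"az": 0},{"hand": 30,"x": 0.002,"y": 0.0016,"z": 0.0615,"ax": 0,"ay": 0,"az": 0},{"hand": 30,"x": 0.002,"y": 0.0016,"z": 0.0615,"ax": 0,"ay": 0,"az": 0},{"hand": 30,"x": 0.002,"y": 0.0016,"z": 0.0615,"ax": 0,"ay": 0,"az": 0}], "newtons": 12}}

```text
t: 7.88
tool_pos: [0.4385, 0.3291, 0.1951]
orientation: [-2.956, -1.064, -0.003]
force: [-0.1, -1.9, 6.9]
opening: 0.0429
gripper_force: 12.0
```

```bash
python3 -c "
from h import *
go(.510,.0245,.205,2)"
```

```text
shift [-0.139   0.2803 -0.01  ] turn [ 0.002 -0.002 -0.915] other az 2.227 q6 1.43 t 7.875 pos [0.4385 0.3291 0.1951]
```

Call:
{"name": "carry_out", "arguments": {"targets": [{"hand": 30,"x": 0,"y": 0,"z": -0.04,"ax": 0,"ay": 0,"az": 0},{"hand": 30,"x": -0.01,"y": 0.02,"z": -0.09,"ax": 0,"ay": 0,"az": -0.13},{"hand": 30,"x": -0.033,"y": 0.067,"z": -0.1,"ax": 0,"ay": 0,"az": -0.28},{"hand": 30,"x": -0.058,"y": 0.117,"z": -0.1,"ax": 0,"ay": 0,"az": -0.44},{"hand": 30,"x": -0.083,"y": 0.167,"z": -0.1,"ax": 0,"ay": 0,"az": -0.6},{"hand": 30,"x": -0.108,"y": 0.217,"z": -0.1,"ax": 0,"ay": 0,"az": -0.76},{"hand": 30,"x": -0.139,"y": 0.2803,"z": -0.1,"ax": 0,"ay": 0,"az": -0.915},{"hand": 30,"x": -0.139,"y": 0.2803,"z": -0.1,"ax": 0,"ay": 0,"az": -0.915}]}}

```text
t: 8.88
tool_pos: [0.5098, 0.0209, 0.2941]
orientation: [2.184, 2.257, -0.0]
force: [0.3, 0.8, -0.6]
opening: 0.0426
gripper_force: 12.0
```

Call:
{"name": "carry_out", "arguments": {"targets": [{"hand": 30,"x": 0,"y": 0,"z": 0.01,"ax": 0,"ay": 0,"az": 0},{"hand": 30,"x": 0,"y": 0,"z": 0.02,"ax": 0,"ay": 0,"az": 0},{"hand": 30,"x": 0,"y": 0,"z": 0.02,"ax": 0,"ay": 0,"az": 0}]}}

```text
t: 9.25
tool_pos: [0.5084, 0.0256, 0.272]
orientation: [-2.179, -2.26, 0.003]
force: [-1.1, 0.1, 0.5]
opening: 0.0428
gripper_force: 12.0
```

```bash
python3 -c "
from h import *
go(.510,.0245,.2085,2)"
```

```text
shift [-0.0012  0.0017  0.0635] turn [-0.003 -0.     0.002] other az -3.14 q6 -0.09 t 9.25 pos [0.5084 0.0256 0.272 ]
```

Call:
{"name": "carry_out", "arguments": {"targets": [{"hand": 30,"x": 0,"y": 0.0015,"z": 0.03,"ax": 0,"ay": 0,"az": 0},{"hand": 30,"x": 0,"y": 0.0015,"z": 0.055,"ax": 0,"ay": 0,"az": 0},{"hand": 30,"x": 0,"y": 0.0015,"z": 0.0625,"ax": 0,"ay": 0,"az": 0},{"hand": 30,"x": 0,"y": 0.0015,"z": 0.0635,"ax": 0,"ay": 0,"az": 0},{"hand": 30,"x": 0,"y": 0.0015,"z": 0.0645,"ax": 0,"ay": 0,"az": 0},{"hand": 30,"x": 0,"y": 0.0015,"z": 0.0645,"ax": 0,"ay": 0,"az": 0}]}}

```text
t: 10.0
tool_pos: [0.5113, 0.0243, 0.2103]
orientation: [2.181, 2.259, 0.002]
force: [-0.2, -0.1, -0.2]
opening: 0.0426
gripper_force: 12.0
```

Call:
{"name": "carry_out", "arguments": {"targets": [{"hand": 30,"x": 0,"y": 0,"z": 0.002,"ax": 0,"ay": 0,"az": 0},{"hand": 30,"x": 0,"y": 0,"z": 0.002,"ax": 0,"ay": 0,"az": 0}]}}

```text
t: 10.25
tool_pos: [0.5108, 0.0242, 0.2073]
orientation: [2.182, 2.26, 0.0]
force: [0.8, -0.6, -0.7]
opening: 0.0429
gripper_force: 12.0
```

Call:
{"name": "carry_out", "arguments": {"targets": [{"hand": 30,"x": 0,"y": 0,"z": 0.0012,"ax": 0,"ay": 0,"az": 0},{"hand": 30,"x": 0,"y": 0,"z": 0.0012,"ax": 0,"ay": 0,"az": 0}]}}

```text
t: 10.5
tool_pos: [0.511, 0.0242, 0.207]
orientation: [2.182, 2.26, -0.0]
force: [-6.2, -0.0, 9.8]
opening: 0.043
gripper_force: 12.0
```

Call:
{"name": "carry_out", "arguments": {"targets": [{"hand": 30,"x": 0,"y": 0,"z": -0.001,"ax": 0,"ay": 0,"az": 0},{"hand": 50,"x": 0,"y": 0,"z": -0.001,"ax": 0,"ay": 0,"az": 0},{"hand": 60,"x": 0,"y": 0,"z": -0.001,"ax": 0,"ay": 0,"az": 0},{"hand": 60,"x": 0,"y": 0,"z": -0.001,"ax": 0,"ay": 0,"az": 0},{"hand": 65,"x": 0,"y": 0,"z": -0.03,"ax": 0,"ay": 0,"az": 0},{"hand": 70,"x": 0,"y": 0,"z": -0.09,"ax": 0,"ay": 0,"az": 0},{"hand": 70,"x": 0,"y": 0,"z": -0.12,"ax": 0,"ay": 0,"az": 0},{"hand": 70,"x": 0,"y": 0,"z": -0.12,"ax": 0,"ay": 0,"az": 0}]}}

```text
t: 11.5
tool_pos: [0.512, 0.0242, 0.3294]
orientation: [2.179, 2.257, 0.006]
force: [0.8, 0.5, -0.5]
opening: 0.0649
gripper_force: 0.0
```

```bash
python3 -c "
from h import *
go(.517,-.126,.32,92)
go(.517,-.126,.30,92)"
```

```text
shift [-0.1503 -0.0003  0.0095] turn [ 0.004  0.005 -1.571] other az 1.571 q6 -0.09 t 11.5 pos [0.512  0.0242 0.3294]
shift [-0.1503 -0.0005  0.0295] turn [ 0.004  0.005 -1.571] other az 1.571 q6 -0.09 t 11.5 pos [0.512  0.0242 0.3294]
```

Call:
{"name": "carry_out", "arguments": {"targets": [{"hand": 100,"x": -0.02,"y": 0,"z": 0,"ax": 0,"ay": 0,"az": 0.18},{"hand": 100,"x": -0.04,"y": 0,"z": 0,"ax": 0,"ay": 0,"az": 0.36},{"hand": 100,"x": -0.06,"y": 0,"z": 0,"ax": 0,"ay": 0,"az": 0.54},{"hand": 100,"x": -0.08,"y": 0,"z": 0,"ax": 0,"ay": 0,"az": 0.72},{"hand": 100,"x": -0.1,"y": 0,"z": 0,"ax": 0,"ay": 0,"az": 0.9},{"hand": 100,"x": -0.12,"y": 0,"z": 0,"ax": 0,"ay": 0,"az": 1.08},{"hand": 100,"x": -0.14,"y": 0,"z": 0,"ax": 0,"ay": 0,"az": 1.26},{"hand": 100,"x": -0.15,"y": 0,"z": 0,"ax": 0,"ay": 0,"az": 1.44}]}}

```text
t: 12.5
tool_pos: [0.5155, -0.1264, 0.3239]
orientation: [-3.131, -0.249, 0.004]
force: [-0.2, 0.4, 0.5]
opening: 0.0929
gripper_force: 0.0
```

Call:
{"name": "carry_out", "arguments": {"targets": [{"hand": 100,"x": 0,"y": 0,"z": 0,"ax": 0,"ay": 0,"az": 0.13},{"hand": 100,"x": 0,"y": 0,"z": 0,"ax": 0,"ay": 0,"az": 0.13},{"hand": 100,"x": 0,"y": 0,"z": 0,"ax": 0,"ay": 0,"az": 0.13}]}}

```text
t: 12.88
tool_pos: [0.5158, -0.1254, 0.325]
orientation: [-3.14, -0.061, 0.002]
force: [-0.3, 0.4, -0.2]
opening: 0.0928
gripper_force: 0.0
```

Run:
```python
from h import *
go(.5165,-.126,.253,92)
im,d,P=grab("top")
m=(P[...,2]>.022)&(P[...,2]<.045)&(abs(P[...,0]-.51)<.03)&(P[...,1]<.113)&(P[...,1]>.003); q=P[m]
h,e=np.histogram(q[:,1],np.arange(.004,.116,.004)); print(h)
for a,b in((.065,.113),(.041,.064),(.004,.036)):
    k=q[(q[:,1]>a)&(q[:,1]<b)]; print(k.mean(0),k.min(0),k.max(0))
im,d,P=grab("side"); cv2.imwrite("pics/s3.png",cv2.resize(im[170:330,270:430],None,fx=3.7,fy=3.7,interpolation=2))
```

```text
shift [0.0008 0.0007 0.072 ] turn [-0.001  0.001  0.004] other az -3.138 q6 1.2 t 12.875 pos [ 0.5158 -0.1254  0.325 ]
[ 0  0  8 32 22 35 36 29 22 28 21 33 35 31 26 23 31 22 35 36 22 25 37 19
 38 38 21]
[0.5083764  0.08991586 0.03349865] [0.48786378 0.06634133 0.02490236] [0.53106672 0.11239862 0.04162911]
[0.50856494 0.05305786 0.03404552] [0.48810664 0.0428409  0.02515478] [0.52913374 0.06396863 0.04218673]
[0.50806063 0.0257816  0.03422273] [0.48832224 0.01357816 0.02360732] [0.52918152 0.03598463 0.04096202]
```

View pics/s3.png

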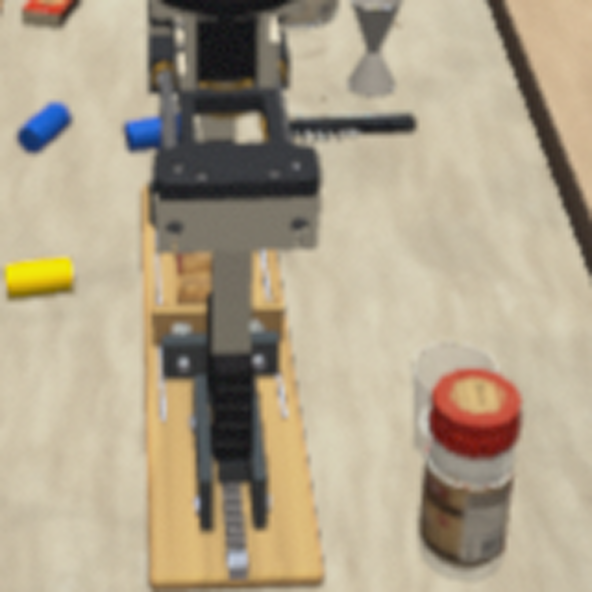

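The four corks are in line, parallel and level: y≈.102, .078, .053 and .0255, all with x≈.508. I'll lower the open fingers around trigger and post.

Call:
{"name": "carry_out", "arguments": {"targets": [{"hand": 100,"x": 0.001,"y": 0.0007,"z": 0.03,"ax": 0,"ay": 0,"az": 0},{"hand": 100,"x": 0.001,"y": 0.0007,"z": 0.06,"ax": 0,"ay": 0,"az": 0},{"hand": 100,"x": 0.001,"y": 0.0007,"z": 0.072,"ax": 0,"ay": 0,"az": 0},{"hand": 100,"x": 0.001,"y": 0.0007,"z": 0.072,"ax": 0,"ay": 0,"az": 0},{"hand": 78,"x": 0.001,"y": 0.0007,"z": 0.072,"ax": 0,"ay": 0,"az": 0},{"hand": 76,"x": 0.001,"y": 0.0007,"z": 0.072,"ax": 0,"ay": 0,"az": 0},{"hand": 76,"x": 0.001,"y": 0.0007,"z": 0.072,"ax": 0,"ay": 0,"az": 0}], "newtons": 25}}

```text
t: 13.85
tool_pos: [0.5174, -0.1264, 0.2549]
orientation: [3.141, 0.056, 0.002]
force: [0.2, 0.5, 0.3]
opening: 0.0721
gripper_force: 0.0
```

Call:
{"name": "carry_out", "arguments": {"targets": [{"hand": 72,"x": 0,"y": -0.001,"z": 0,"ax": 0,"ay": 0,"az": 0},{"hand": 68,"x": 0,"y": -0.003,"z": 0,"ax": 0,"ay": 0,"az": 0},{"hand": 64,"x": 0,"y": -0.005,"z": 0,"ax": 0,"ay": 0,"az": 0},{"hand": 60,"x": 0,"y": -0.007,"z": 0,"ax": 0,"ay": 0,"az": 0},{"hand": 56,"x": 0,"y": -0.009,"z": 0,"ax": 0,"ay": 0,"az": 0},{"hand": 53,"x": 0,"y": -0.009,"z": 0,"ax": 0,"ay": 0,"az": 0},{"hand": 53,"x": 0,"y": -0.009,"z": 0,"ax": 0,"ay": 0,"az": 0},{"hand": 53,"x": 0,"y": -0.009,"z": 0,"ax": 0,"ay": 0,"az": 0}]}}

```text
t: 14.85
tool_pos: [0.517, -0.1166, 0.2544]
orientation: [-3.14, -0.057, -0.001]
force: [-1.0, 2.2, 5.8]
opening: 0.0499
gripper_force: 15.0
```

```bash
cat >> h.py <<'E'
def pad():
    im,d,P=grab("top"); s=read_state(); print("t",s["t"],"open",s["opening"],"grip",s["gripper_force"],"F",s["force"].round(1),"pos",s["tool_pos"].round(4))
    m=(P[...,2]>.03)&(P[...,2]<.055)&(P[...,1]<.05)&(P[...,1]>-.06)
    for lo,hi in((.473,.485),(.533,.55)):
        q=P[m&(P[...,0]>lo)&(P[...,0]<hi)][:,1]; print(np.histogram(q,np.arange(-.056,.05,.003))[0])
    return im
E
python3 -c "
from h import *
pad()"
```

```text
t 14.9 open 0.05000331930218957 grip 14.969983398914337 F [-1.1  3.5  6.2] pos [ 0.517  -0.1166  0.2544]
[0 0 0 0 0 0 0 0 3 5 4 2 0 0 0 0 0 0 5 7 8 0 0 0 0 0 0 0 0 0 0 0 0 0 0]
[ 0  0  0  0  0  0  1  2  1 11  8 12  2  5  2  1  3  4  1  9 12  9  0  0
  0  0  0  0  0  0  0  0  0  0  0]
```

Call:
{"name": "carry_out", "arguments": {"targets": [{"hand": 60,"x": 0,"y": 0.003,"z": 0,"ax": 0,"ay": 0,"az": 0},{"hand": 68,"x": 0,"y": 0.006,"z": 0,"ax": 0,"ay": 0,"az": 0},{"hand": 76,"x": 0,"y": 0.009,"z": 0,"ax": 0,"ay": 0,"az": 0},{"hand": 78,"x": 0,"y": 0.009,"z": 0,"ax": 0,"ay": 0,"az": 0},{"hand": 78,"x": 0,"y": 0.009,"z": 0,"ax": 0,"ay": 0,"az": 0}]}}

```text
t: 15.52
tool_pos: [0.5168, -0.1264, 0.2536]
orientation: [-3.141, -0.056, 0.002]
force: [0.5, -1.1, -0.4]
opening: 0.0723
gripper_force: 0.0
```

```bash
python3 -c "
from h import *
pad()"
```

```text
t 15.575 open 0.07256503384311772 grip 0.0 F [ 0.7 -0.7  0.5] pos [ 0.5169 -0.1264  0.2536]
[ 0  0  0  0  0  0  0  0  3  5  4  0  0  0  0  0  0  0  5  5 10  0  0  0
  0  0  0  0  0  0  0  0  0  0  0]
[ 0  0  0  0  0  0  1  0  6  9  8 10  3  4  1  3  2  3  0 13 11  6  0  0
  0  0  0  0  0  0  0  0  0  0  0]
```

Call:
{"name": "carry_out", "arguments": {"targets": [{"hand": 74,"x": 0,"y": -0.001,"z": 0,"ax": 0,"ay": 0,"az": 0},{"hand": 70,"x": 0,"y": -0.002,"z": 0,"ax": 0,"ay": 0,"az": 0},{"hand": 67,"x": 0,"y": -0.0035,"z": 0,"ax": 0,"ay": 0,"az": 0},{"hand": 64,"x": 0,"y": -0.005,"z": 0,"ax": 0,"ay": 0,"az": 0},{"hand": 62,"x": 0,"y": -0.006,"z": 0,"ax": 0,"ay": 0,"az": 0},{"hand": 62,"x": 0,"y": -0.006,"z": 0,"ax": 0,"ay": 0,"az": 0}]}}

```text
t: 16.32
tool_pos: [0.5168, -0.1204, 0.254]
orientation: [3.141, 0.056, -0.0]
force: [0.9, -3.6, -2.1]
opening: 0.0581
gripper_force: 7.9
```

```bash
python3 -c "
from h import *
pad()"
```

```text
t 16.375 open 0.0580545110284603 grip 7.447376400232315 F [-0.1 -3.4 -1.4] pos [ 0.5168 -0.1204  0.254 ]
[0 0 0 0 0 0 0 0 0 3 3 3 5 0 0 0 0 0 0 0 9 8 3 0 0 0 0 0 0 0 0 0 0 0 0]
[ 0  0  0  0  0  0  0  0  2  1  7  7 11  7  3  2  2  0  4  2  7  8 15  0
  0  0  0  0  0  0  0  0  0  0  0]
```

Call:
{"name": "carry_out", "arguments": {"targets": [{"hand": 60,"x": 0,"y": -0.001,"z": 0,"ax": 0,"ay": 0,"az": 0},{"hand": 58,"x": 0,"y": -0.002,"z": 0,"ax": 0,"ay": 0,"az": 0},{"hand": 56,"x": 0,"y": -0.003,"z": 0,"ax": 0,"ay": 0,"az": 0},{"hand": 54.5,"x": 0,"y": -0.0035,"z": 0,"ax": 0,"ay": 0,"az": 0},{"hand": 54.5,"x": 0,"y": -0.0035,"z": 0,"ax": 0,"ay": 0,"az": 0},{"hand": 54.5,"x": 0,"y": -0.0035,"z": 0,"ax": 0,"ay": 0,"az": 0}]}}

```text
t: 17.12
tool_pos: [0.5167, -0.117, 0.254]
orientation: [3.141, 0.056, -0.0]
force: [0.3, -4.2, -2.4]
opening: 0.051
gripper_force: 11.1
```

```bash
python3 -c "
from h import *
im=pad()
cv2.imwrite('pics/t4.png',cv2.resize(im[180:235,310:480],None,fx=4.6,fy=4.6,interpolation=2))"
```

```text
t 17.175 open 0.050951872900801616 grip 11.069201678037643 F [-0.2 -5.  -2.2] pos [ 0.5167 -0.117   0.254 ]
[0 0 0 0 0 0 0 0 0 0 0 2 3 5 4 0 0 0 0 0 2 6 5 8 0 0 0 0 0 0 0 0 0 0 0]
[ 0  0  0  0  0  0  0  0  0  1  2  1  5 12  7 11  2  4  3  3  2  3  8 11
 10  0  0  0  0  0  0  0  0  0  0]
```

View pics/t4.png

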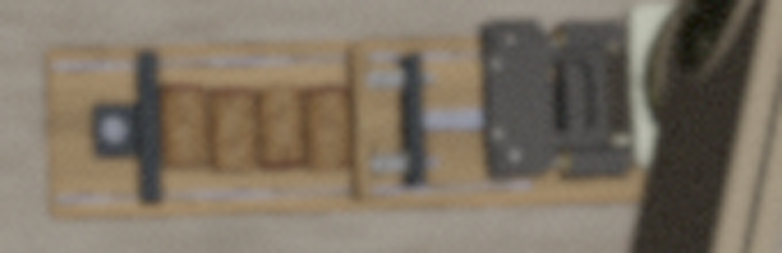

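The row is closed up. The pad's dark front line is at x≈350 in the crop and the jaw plate at 412, so the pad is only slightly pressed. I'll measure the plate and pad shift with sub-pixel profiles.

```bash
cat >> h.py <<'E'
MM=2.37*0.985
def prof(im):
    """x (px, ends along clamp) of jaw-plate dark bar and pad front dark line"""
    g=cv2.cvtColor(im,cv2.COLOR_BGR2GRAY).astype(float); out=[]
    for r in ((193,197),(211,215)):
        p=g[r[0]:r[1],375:425].mean(0); out.append(p)
    p=np.mean(out,0)
    i=p.argmin(); w=np.clip(p[i-10:]. mean() - p,0,None); k=np.arange(max(i-3,0),i+4); w=np.clip(np.median(p)-8-p[k],0,None); bar=375+(w*k).sum()/w.sum()
    L=p[:i-6]; j=L.argmin(); k=np.arange(max(j-2,0),j+3); w=np.clip(np.median(L)-3-p[k],0,None); ln=375+(w*k).sum()/w.sum()
    print("bar",round(bar,2),"line",round(ln,2),"dist mm",round((bar-ln)*MM,1)); return p
E
python3 - <<'E'
from h import *
print(prof(np.load("top0.npz")["im"]).astype(int))
im=read_camera("top")[0]; print(prof(im).astype(int))
E
```

```text
bar 410.14 line 396.13 dist mm 32.7
[136 136 136 136 136 136 136 136 136 136 135 135 134 134 133 135 135 135
 134 125 105  90 101 119 128 131 133 135 133 132 132 127 113  85  62  58
  65  79 102 122 133 135 135 134 134 134 133 134 133 133]
bar 399.2 line 385.75 dist mm 31.4
[116 111 114 120 125 127 127 126 123 115 100  92 107 122 124 125 129 132
 133 132 126 114  92  72  65  68  84 106 125 133 135 136 134 134 134 133
 134 133 125 108  83  75  83  85  83  86  94  92  87  82]
```

Call:
{"name": "carry_out", "arguments": {"targets": [{"hand": 60,"x": 0,"y": 0.003,"z": 0,"ax": 0,"ay": 0,"az": 0},{"hand": 68,"x": 0,"y": 0.006,"z": 0,"ax": 0,"ay": 0,"az": 0},{"hand": 76,"x": 0,"y": 0.009,"z": 0,"ax": 0,"ay": 0,"az": 0},{"hand": 78,"x": 0,"y": 0.009,"z": 0,"ax": 0,"ay": 0,"az": 0},{"hand": 78,"x": 0,"y": 0.009,"z": 0,"ax": 0,"ay": 0,"az": 0}]}}

```text
t: 17.85
tool_pos: [0.5172, -0.126, 0.2543]
orientation: [3.141, 0.056, 0.001]
force: [-0.3, 0.1, -0.7]
opening: 0.0724
gripper_force: 0.0
```

Call:
{"name": "carry_out", "arguments": {"targets": [{"hand": 74,"x": 0,"y": -0.001,"z": 0,"ax": 0,"ay": 0,"az": 0},{"hand": 70,"x": 0,"y": -0.002,"z": 0,"ax": 0,"ay": 0,"az": 0},{"hand": 67,"x": 0,"y": -0.0035,"z": 0,"ax": 0,"ay": 0,"az": 0},{"hand": 65,"x": 0,"y": -0.0045,"z": 0,"ax": 0,"ay": 0,"az": 0},{"hand": 65,"x": 0,"y": -0.0045,"z": 0,"ax": 0,"ay": 0,"az": 0}]}}

```text
t: 18.48
tool_pos: [0.5169, -0.1217, 0.2541]
orientation: [3.14, 0.056, 0.0]
force: [1.3, -4.7, -1.7]
opening: 0.061
gripper_force: 8.6
```

Run:
```python
from h import *
prof(pad())
```

```text
t 18.525 open 0.060659212216197904 grip 8.221650794148445 F [-0.1 -4.5 -0.7] pos [ 0.5169 -0.1217  0.2541]
[0 0 0 0 0 0 0 0 0 0 0 3 3 6 3 0 0 0 0 0 3 6 5 7 0 0 0 0 0 0 0 0 0 0 0]
[ 0  0  0  0  0  0  0  0  0  1  1  1  7 13 11  2  0  4  2  3  2  4  7 15
  2  0  0  0  0  0  0  0  0  0  0]
bar 399.64 line 385.75 dist mm 32.4
```

Call:
{"name": "carry_out", "arguments": {"targets": [{"hand": 63,"x": 0,"y": -0.001,"z": 0,"ax": 0,"ay": 0,"az": 0},{"hand": 61,"x": 0,"y": -0.002,"z": 0,"ax": 0,"ay": 0,"az": 0},{"hand": 59,"x": 0,"y": -0.003,"z": 0,"ax": 0,"ay": 0,"az": 0},{"hand": 58,"x": 0,"y": -0.0035,"z": 0,"ax": 0,"ay": 0,"az": 0},{"hand": 58,"x": 0,"y": -0.0035,"z": 0,"ax": 0,"ay": 0,"az": 0}]}}

```text
t: 19.15
tool_pos: [0.5168, -0.1184, 0.2541]
orientation: [3.14, 0.056, 0.0]
force: [0.9, -7.7, -2.3]
opening: 0.0542
gripper_force: 9.7
```

Run:
```python
from h import *
prof(pad())
```

```text
t 19.2 open 0.054466954156571636 grip 9.760989770293236 F [ 0.3 -7.7 -2.2] pos [ 0.5168 -0.1184  0.2542]
[0 0 0 0 0 0 0 0 0 0 0 0 0 4 4 3 3 0 0 0 1 6 5 7 0 0 0 0 0 0 0 0 0 0 0]
[ 0  0  0  0  0  0  0  0  0  0  2  2  2  3  5  7 12  5  5  1  2  3  7 13
  6  0  0  0  0  0  0  0  0  0  0]
bar 396.95 line 385.67 dist mm 26.3
```

Call:
{"name": "carry_out", "arguments": {"targets": [{"hand": 57,"x": 0,"y": -0.0005,"z": 0,"ax": 0,"ay": 0,"az": 0},{"hand": 56.2,"x": 0,"y": -0.0005,"z": 0,"ax": 0,"ay": 0,"az": 0},{"hand": 56.2,"x": 0,"y": -0.0005,"z": 0,"ax": 0,"ay": 0,"az": 0},{"hand": 56.2,"x": 0,"y": -0.0005,"z": 0,"ax": 0,"ay": 0,"az": 0}]}}

```text
t: 19.7
tool_pos: [0.5168, -0.1177, 0.2542]
orientation: [3.14, 0.056, 0.0]
force: [0.9, -5.4, -1.8]
opening: 0.0527
gripper_force: 13.9
```

Run:
```python
from h import *
im=pad(); prof(im)
cv2.imwrite('pics/t5.png',cv2.resize(im[120:275,170:490],None,fx=2.5,fy=2.5,interpolation=2))
```

```text
t 19.75 open 0.0527840385717102 grip 13.855278342962265 F [ 0.7 -6.2 -1.7] pos [ 0.5168 -0.1177  0.2541]
[ 0  0  0  0  0  0  0  0  0  0  0  0  0  3  3  3  5  0  0  0  1  5  5 10
  0  0  0  0  0  0  0  0  0  0  0]
[ 0  0  0  0  0  0  0  0  0  0  3  0  0  2  6  7  9  9  4  3  2  1  7 11
  7  0  0  0  0  0  0  0  0  0  0]
bar 396.34 line 385.66 dist mm 24.9
```

View pics/t5.png

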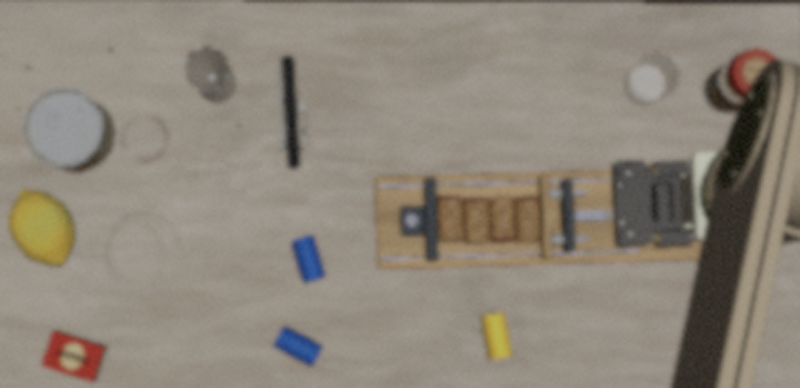

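The picture shows four corks in a tight row between the heel (430) and the pad (545), with the bystanders where they were. The pad is pushed in about 8 mm (from 32.7 to 24.9) and the fingers squeeze with about 14 N. Time to hand in.

```bash
python3 -c "
from h import *
print(robot.close_job())"
```

```text
the job is handed in; nothing more can be done
None
```

The job is handed in: the four corks lie in one row at the heel, the pad is pushed in about 8 mm (half way) by camera measurement, the gripper still squeezes the trigger at about 14 N, and no bystander looked moved in the last picture; no verdict was returned.

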